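# Open the amber sample jar beside the moisture titrator

### The arm

A 6-joint arm with a two-finger parallel gripper is mounted at the origin on the work surface. World frame = base frame: x ahead of the robot, y to its left, z up, the work surface at z = 0. Lengths are in m, angles in rad, forces in N, time in s.
With the tool pointing down it reaches from about 0.3 to 0.775 m from the base axis. Payload 14.6 kg.
Tool frame: the origin (TCP) lies between the finger pads; the fingertips stand 22 mm ahead of it and the grasp point (between the pads) lies 3 mm ahead of it (ctrl.tip_reach is the distance from the TCP to the fingertips, in m); z points along the fingers, y is the direction in which the jaws open and shut (so a half turn about z gives the same grasp; the last joint's range is limited). The gripper opens to 94 mm and grips with 3 to 60 N. Pads are 16 mm wide; open, the fingers measure 119 mm over their backs; the gripper's body (75 mm by 177 mm) begins 78 mm behind the grasp point.
Start: joints at [-1.298, 0.3, 1.521, -0, 1.321, -0.067], TCP at [0.183, -0.519, 0.204] pointing down, gripper open.
Joint ranges: [-3.03, 3.03], [-0.79, 2.21], [0.23, 2.52], [-1.04, 4.18], [0, 3.07], [-2.55, 2.55]. Speed limits (rad/s): [2.22, 2.22, 2.57, 3.14, 3.14, 3.14].

### API

Orientations are given as [roll, pitch, yaw] about the fixed x, y, z axes, in that order (R = Rz(yaw) Ry(pitch) Rx(roll)).
In Python, from station import ctrl gives the robot as it stands. The module is installed in compiled form; this text tells all that it offers.
- The arm moves only by the shell command python3 -m creep 'ROWS' [OPENING] [FORCE]. ROWS is a JSON object of lists of equal length, an entry for each row: "xyz": the shift along the tool's x, y, z in mm, a list of three; "spin": the turn about the tool's z in rad. In form: {"xyz": [[tx, ty, tz], ...], "spin": [spin, ...]}. A call has 1 to 5 rows; each row shifts and turns the commanded pose from where the row before left it, along the tool's axes as they then stand; what a row does not reach is not made up. A row lasts 1/8 s, in which the tool goes at most 62.5 mm and 10.7 degrees, less where a joint would pass 70% of its speed; a pose out of reach is approached as far as the arm can. A call with a gripper value outside its range is refused whole. OPENING is the finger opening in mm, from 0 to 94, set as the call begins (- or left out, the last holds). The fingers move at their own pace and stop on an object; FORCE is the grip in N (left out, the last holds). Time passes only in rows, so rows that do not move let the fingers close. It gives the time, the measured TCP pose, the force and the opening at its end, in the units of the state.
- ctrl.get_obs(): the state, without advancing time (a new reading comes with each control period).
- ctrl.camera(name): name is "scene" or "side" or "wrist"; returns the picture (420x560x3 uint8, red, green, blue); there is no depth.
- ctrl.camera_model(name): a dict with "fx", "fy", "cx", "cy" (pixels), "R" (3x3) and "t" (3): a world point X has camera coordinates R X + t. Camera axes: x right, y down, z forward; pixel columns grow to the right and rows downward; lengths in m; the calibration is good to about 2 mm. A picture is of the moment at which its call begins: read the wrist's pose just before it. camera_model takes no time and is no camera call; for the wrist camera it gives the pose at the moment of the call.
- ctrl.hand_in(): hands the job in, once; it reports no verdict.
The state is a dict: "time_s": time; "qpos": joint angles; "joint_vel": joint speeds; "tau": joint torques, N m; "ee_pos": TCP position; "eef_rot": TCP orientation; "force": force on the tool from outside, world axes, zero at the start; "moment": the same for the moment, N m; "grip_width": finger opening in m.
Only numpy, scipy, OpenCV 4.12 (cv2) and the standard library are available. Lean on these libraries where they do the work, as an engineer would, in place of code of your own. Each camera call takes 0.05 s, during which the arm holds its last target.

### The job

Open the amber jar so that it is ready for a sample: lift off its loose white lid by the knob and set it gently down in the steel tray, flat and knob up, then let go. Leave the amber jar standing where it is and the clear jar closed, with its lid left alone.

Things in the scene. Friction and masses are not known exactly. Their poses are not given: they have to be found in the camera images.
- amber_lid_knob (a point): middle of the knob of the amber jar's loose, unthreaded white lid (50 g); z up. Lid: disc 60 mm across, 14 mm high (hollow skirt 10 mm deep, 2 mm play round the neck), topped by an upright round knob, 20 mm across, 26 mm tall. This point is 13 mm below the knob's top, 13 mm above the disc's flat top, 27 mm above the skirt's lower rim, on which the lid stands when set down.
- amber_jar: the amber (brown) glass jar, wide and empty, loose, about 250 g: body 74 mm in diameter, neck 50 mm in diameter, 82 mm high without the lid. Origin at the centre of its underside, z up. With the lid on, the knob's centre is 99 mm and the knob's top 112 mm above the origin.
- tray: shallow empty stainless steel tray, fixed to the bench: 150 mm along its x, 120 mm along its y outside, walls 3 mm thick and 14 mm high, inner floor 3 mm above the origin. Origin at the centre of its underside. With the lid standing in it, the knob's centre is 30 mm above the origin.
- clear_lid_knob (a point): centre of the knob of the identical white lid on the clear glass jar (same shape and sizes as the amber jar, but colourless, faintly bluish); this lid stays where it is
Mind the look-alikes: they are no part of the job. What is meant by the amber_jar is not green or yellow, and is the smaller of those in its own colour.

How it is judged:
By the outcome, as a careful person would: the job done as asked, in the order asked, and still so for the second after the job is handed in, with the robot touching nothing.
It also fails if it takes over 38 s, if anything falls off the work surface, if the arm or the gripper's body presses on something with over 40 N, if the wrist force passes 120 N, or if a joint passes its speed limit or range.

## Working session

There is one attempt and no reset: what is moved stays moved. The work goes in short steps, Python scripts to look and compute and a shell command to move; the robot and the scene stay as the last step left them, time stands still between calls to the robot, and variables do not carry over. Pictures are saved under pics/ and viewed, and the job is handed in when it is done.

```bash
mkdir -p pics; python3 - <<'E'
from station import ctrl
import cv2,numpy as np
o=ctrl.get_obs();print({k:np.round(v,3).tolist() for k,v in o.items()})
for n in("scene","side","wrist"):
    m=ctrl.camera_model(n);print(n,m["fx"],m["cx"],m["cy"],np.round(m["R"],3).tolist(),np.round(m["t"],3).tolist())
    cv2.imwrite(f"pics/{n}0.png",ctrl.camera(n)[:,:,::-1])
E
```

```text
{'time_s': 0.0, 'qpos': [-1.298, 0.3, 1.522, -0.0, 1.321, -0.067], 'joint_vel': [-0.0, 0.001, -0.0, -0.0, 0.0, 0.002], 'tau': [0.003, -53.18, -35.274, 0.071, 0.024, -0.0], 'ee_pos': [0.183, -0.518, 0.203], 'eef_rot': [-3.14, -0.0, 0.34], 'force': [0.432, 0.138, 0.44], 'moment': [0.001, -0.006, -0.023], 'grip_width': 0.094}
scene 481.3954777211203 289.3035040939948 196.0985668660064 [[0.327, 0.945, 0.005], [0.59, -0.2, -0.782], [-0.738, 0.259, -0.623]] [-0.205, -0.244, 1.432]
side 424.60607149832396 280.7763772730972 209.34494561327017 [[-0.93, -0.367, 0.021], [-0.233, 0.543, -0.807], [0.285, -0.755, -0.591]] [0.491, 0.179, 0.638]
wrist 371.4924522922646 281.2939512030412 209.0030124548495 [[0.334, -0.943, -0.002], [-0.907, -0.322, 0.271], [-0.256, -0.088, -0.963]] [-0.55, -0.03, 0.392]
```

View pics/scene0.png

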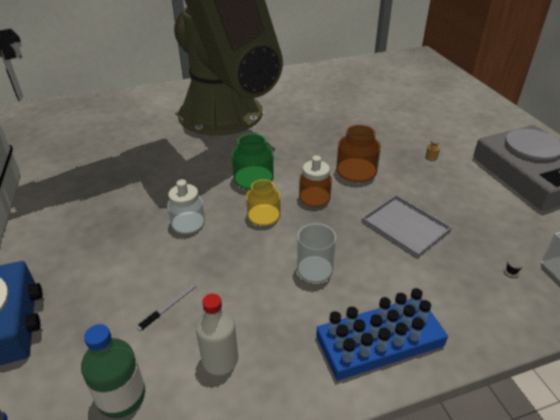

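View pics/side0.png

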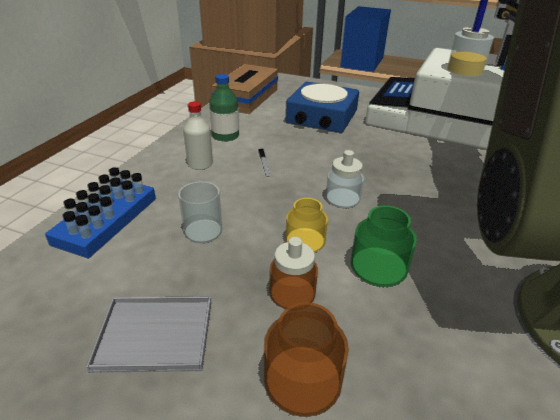

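View pics/wrist0.png

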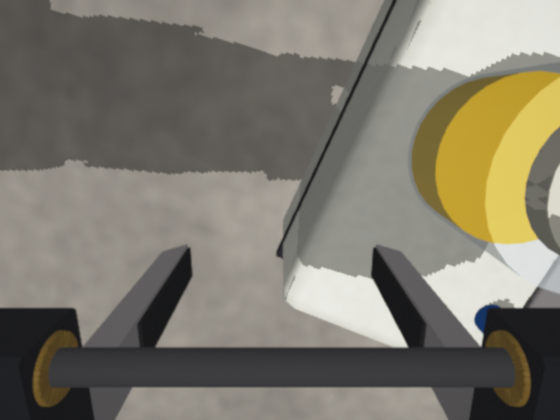

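The scene view shows the amber jar with its white knob near (317,162) and the tray near (406,224). In the side view they are near (295,248) and (153,333). The clear jar's knob is at scene (182,188) and side (348,158). The large open amber jar, the green jar and the yellow jar are look-alikes. Next I'll measure accurately.

```bash
cat > h.py <<'E'
import numpy as np
def ray(m,u,v):
    d=np.array([(u-m["cx"])/m["fx"],(v-m["cy"])/m["fy"],1.]);R=np.array(m["R"]);t=np.array(m["t"])
    return -R.T@t,R.T@d
def plane(m,u,v,z):
    c,d=ray(m,u,v);return c+d*(z-c[2])/d[2]
def tri(ms,ps):
    A=np.zeros((3,3));b=np.zeros(3);L=[]
    for m,p in zip(ms,ps):
        c,d=ray(m,*p);d=d/np.linalg.norm(d);P=np.eye(3)-np.outer(d,d);A+=P;b+=P@c;L.append((P,c))
    X=np.linalg.solve(A,b);return X,[np.linalg.norm(P@(X-c)) for P,c in L]
def proj(m,X):
    p=np.array(m["R"])@np.array(X)+np.array(m["t"]);return np.array([m["fx"]*p[0]/p[2]+m["cx"],m["fy"]*p[1]/p[2]+m["cy"]])
E
python3 - <<'E'
import cv2,numpy as np
a=cv2.imread("pics/scene0.png");b=cv2.imread("pics/side0.png")
c=cv2.resize(a[150:215,290:355],(390,390),interpolation=0)
d=cv2.resize(b[230:310,260:340],(400,390),interpolation=0)
cv2.imwrite("pics/crop0.png",np.hstack([c,d]))
e=cv2.resize(a[190:260,350:460],(400,255),interpolation=0)
f=cv2.resize(b[285:380,80:220],(400,271),interpolation=0)
cv2.imwrite("pics/crop1.png",np.hstack([e,f[:255]]))
E
```

```text
(no output)
```

View pics/crop0.png

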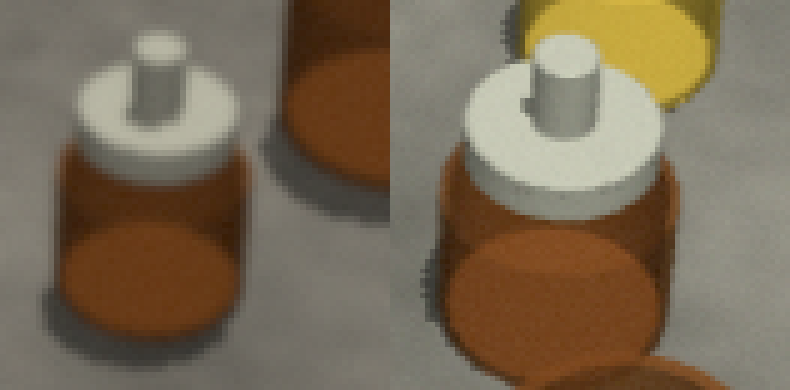

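View pics/crop1.png

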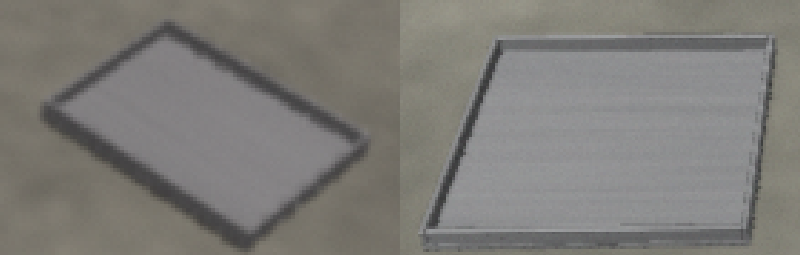

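```bash
python3 - <<'E'
from station import ctrl
from h import *
s,d=ctrl.camera_model("scene"),ctrl.camera_model("side")
X,r=tri([s,d],[(316.2,157.4),(294.7,240.8)]);print("knobtop",X,r)
print([plane(m,*p,.112).round(4) for m,p in((s,(316.2,157.4)),(d,(294.7,240.8)))])
# clear
print("clear",tri([s,d],[(182,183.5),(348,154)]))
A=[plane(s,350+u/3.636-.5,190+v/3.643-.5,.014) for u,v in[(168,24),(45,106),(247,236),(368,143)]]
B=[plane(d,80+(u-400)/2.857-.5,285+v/2.853-.5,.014) for u,v in[(773,39),(749,229),(424,234),(498,41)]]
for Q in(A,B):
    Q=np.array(Q)[:,:2];print(Q.round(3).tolist(),Q.mean(0).round(4)); 
    for i in range(4): e=Q[(i+1)%4]-Q[i];print(np.hypot(*e).round(4),np.degrees(np.arctan2(e[1],e[0])).round(1))
E
```

```text
knobtop [0.46164912 0.11921366 0.11270592] [np.float64(0.0007805358598345951), np.float64(0.0007805358598345)]
[array([0.4597, 0.1194, 0.112 ]), array([0.4623, 0.1193, 0.112 ])]
clear (array([ 0.45668867, -0.17321021,  0.10845372]), [np.float64(0.0006410583339686348), np.float64(0.0006410583339686649)])
[[0.532, 0.291], [0.578, 0.183], [0.711, 0.241], [0.668, 0.347]] [0.6222 0.2658]
0.1176 -66.9
0.1456 23.4
0.115 112.2
0.1474 -157.7
[[0.571, 0.188], [0.525, 0.293], [0.66, 0.352], [0.705, 0.245]] [0.6154 0.2694]
0.1153 113.8
0.1472 23.4
0.1157 -67.0
0.1457 -156.8
```

```bash
python3 -m creep '{"xyz": [[20,-21,0],[36,-38,0],[36,-38,0],[36,-38,0],[36,-38,0]], "spin": [0,0,0,0,0]}' 50; python3 -m creep '{"xyz": [[36,-38,0],[36,-38,0],[36,-38,0],[36,-38,0],[36,-38,0]], "spin": [0,0,0,0,0]}'
```

```text
time_s: 0.78
ee_pos: [0.2806, -0.2992, 0.2036]
eef_rot: [-3.142, -0.0, 0.339]
force: [0.4, -0.2, -0.3]
grip_width: 0.0506
time_s: 1.4
ee_pos: [0.387, -0.06, 0.2037]
eef_rot: [3.141, -0.0, 0.34]
force: [0.6, -1.2, 0.2]
grip_width: 0.0502
```

```bash
python3 -m creep '{"xyz": [[36,-40,0],[36,-40,0],[36,-40,0],[22,-25,0],[0,0,0]], "spin": [0,0,0,0,0]}'; python3 - <<'E'
from station import ctrl
import cv2,json
from h import *
m=ctrl.camera_model("wrist");o=ctrl.get_obs()
cv2.imwrite("pics/wrist1.png",ctrl.camera("wrist")[:,:,::-1])
print(o["ee_pos"],o["eef_rot"])
json.dump({k:np.array(v).tolist() for k,v in m.items()},open("w1.json","w"))
print(proj(m,(.461,.119,.112)),proj(m,(.461,.119,.086)))
E
```

```text
time_s: 2.02
ee_pos: [0.461, 0.1199, 0.2031]
eef_rot: [-3.141, 0.001, 0.342]
force: [-0.1, 0.4, -0.9]
grip_width: 0.0501
[0.46098218 0.11993167 0.20314266] [-3.14135330e+00  8.66387292e-04  3.42486845e-01]
[282.24304375 210.93549787] [282.20892332 202.26861492]
```

View pics/wrist1.png

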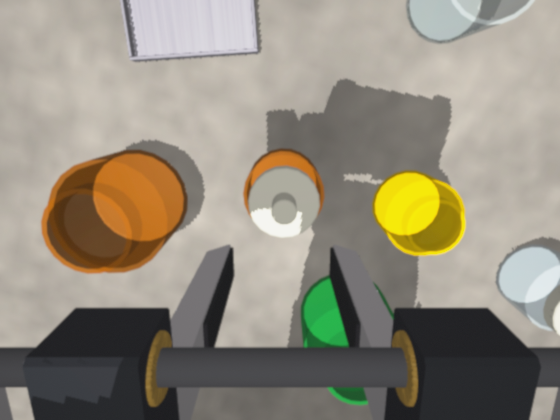

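The wrist view shows the amber lid's knob top at about (284,211), 2 px right of the prediction. Its neighbours are clear of the fingers. I'll shift 2 mm along tool y and descend.

```bash
python3 -m creep '{"xyz": [[0,2,20],[0,0,24],[0,0,24],[0,0,16],[0,0,0]], "spin": [0,0,0,0,0]}'; python3 -m creep '{"xyz": [[0,0,6],[0,0,2],[0,0,0]], "spin": [0,0,0]}'; python3 - <<'E'
from station import ctrl
import cv2
a=[ctrl.camera(n)[:,:,::-1] for n in("scene","side","wrist")]
cv2.imwrite("pics/c2.png",cv2.resize(cv2.hconcat([cv2.resize(a[0][120:220,270:370],(390,390)),cv2.resize(a[1][200:310,240:350],(390,390))]),None,fx=1,fy=1));cv2.imwrite("pics/w2.png",a[2])
E
```

```text
time_s: 2.7
ee_pos: [0.4611, 0.1159, 0.1191]
eef_rot: [-3.141, 0.002, 0.339]
force: [-0.2, 0.2, -1.5]
grip_width: 0.0497
time_s: 3.08
ee_pos: [0.4616, 0.1165, 0.1118]
eef_rot: [3.142, -0.0, 0.34]
force: [0.4, -0.6, -0.2]
grip_width: 0.0501
```

View pics/c2.png

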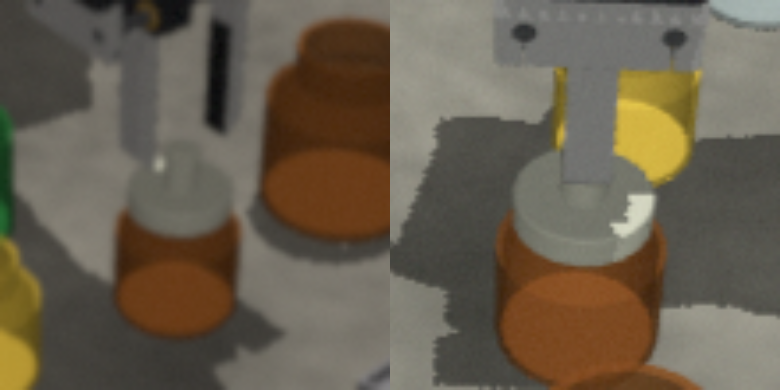

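View pics/w2.png

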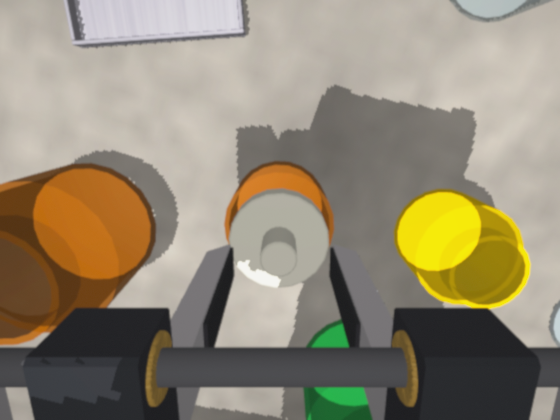

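```bash
python3 -m creep '{"xyz": [[0,-1,0],[0,0,0]], "spin": [0,0]}'; python3 -m creep '{"xyz": [[0,0,0],[0,0,0],[0,0,0],[0,0,0],[0,0,0]], "spin": [0,0,0,0,0]}' 10 10
```

```text
time_s: 3.48
ee_pos: [0.4612, 0.1175, 0.1117]
eef_rot: [3.142, -0.0, 0.34]
force: [-0.3, -0.0, -0.4]
grip_width: 0.0499
time_s: 4.1
ee_pos: [0.4612, 0.1174, 0.1116]
eef_rot: [-3.142, 0.0, 0.34]
force: [0.4, -0.9, 0.6]
grip_width: 0.0102
```

```bash
python3 - <<'E'
from station import ctrl
import cv2
a=[ctrl.camera(n)[:,:,::-1] for n in("scene","side","wrist")]
cv2.imwrite("pics/c3.png",cv2.hconcat([cv2.resize(a[0][120:220,270:370],(390,390)),cv2.resize(a[1][200:310,240:350],(390,390))]));cv2.imwrite("pics/w3.png",a[2])
E
```

```text
(no output)
```

View pics/c3.png

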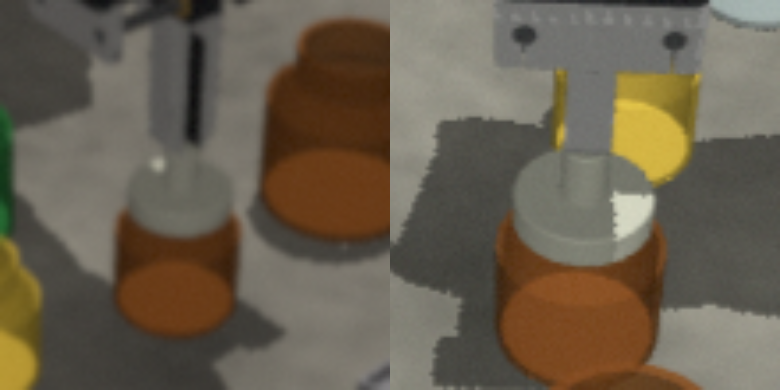

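View pics/w3.png

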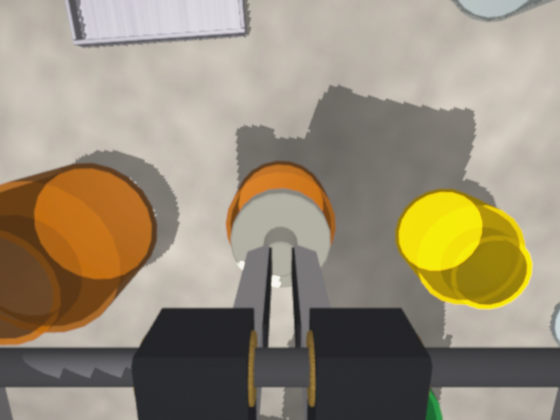

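```bash
python3 - <<'E'
from station import ctrl
from h import *
print(ctrl.tip_reach, [k for k in dir(ctrl) if k[0]!='_'])
o=ctrl.get_obs();p=np.array(o["ee_pos"]);print(p,o["grip_width"])
for n in("scene","side","wrist"):
    m=ctrl.camera_model(n)
    print(n,[proj(m,p-[0,0,d]).round(1).tolist() for d in(-.02,0,.003,.022)],proj(m,(.4615,.1175,.112)).round(1),proj(m,(.4615,.1175,.086)).round(1))
E
```

```text
0.022 ['MotionError', 'camera', 'camera_model', 'get_obs', 'hand_in', 'tip_reach']
[0.46119657 0.1174427  0.11162897] 0.010100455634893193
scene [[316.0, 150.4], [315.6, 158.1], [315.6, 159.2], [315.2, 166.3]] [315.7 158. ] [315.3 167.7]
side [[296.4, 229.7], [295.8, 240.4], [295.7, 242.0], [295.2, 251.7]] [295.6 240.2] [294.9 253.5]
wrist [[280.6, 275.2], [280.7, 258.4], [280.8, 256.1], [280.8, 243.3]] [280.8 258.1] [280.9 240.6]
```

```bash
python3 - <<'E'
from station import ctrl
from h import *
import cv2
o=ctrl.get_obs();p=np.array(o["ee_pos"]);y=np.array([np.sin(.34),-np.cos(.34),0])
for n in("scene","side"):
    m=ctrl.camera_model(n)
    for h in(.05,.01):
        print(n,h,[proj(m,p-[0,0,d]+s*y*(h/2+.006)).round(1).tolist() for s in(-1,1) for d in(0,.022)])
a=cv2.imread("pics/c3.png")
s=ctrl.camera("scene")[:,:,::-1];d=ctrl.camera("side")[:,:,::-1];w=ctrl.camera("wrist")[:,:,::-1]
cv2.imwrite("pics/z3.png",cv2.hconcat([cv2.resize(x,(266,400),interpolation=cv2.INTER_CUBIC) for x in(s[135:195,295:335],d[215:275,275:315],w[205:295,250:310])]))
E
```

```text
scene 0.05 [[326.2, 153.2], [325.7, 161.4], [304.8, 163.0], [304.5, 171.4]]
scene 0.01 [[319.4, 156.3], [319.0, 164.6], [311.8, 159.8], [311.5, 168.1]]
side 0.05 [[295.6, 254.9], [295.0, 266.4], [296.0, 227.1], [295.4, 238.2]]
side 0.01 [[295.8, 245.4], [295.1, 256.8], [295.9, 235.5], [295.3, 246.8]]
```

View pics/z3.png

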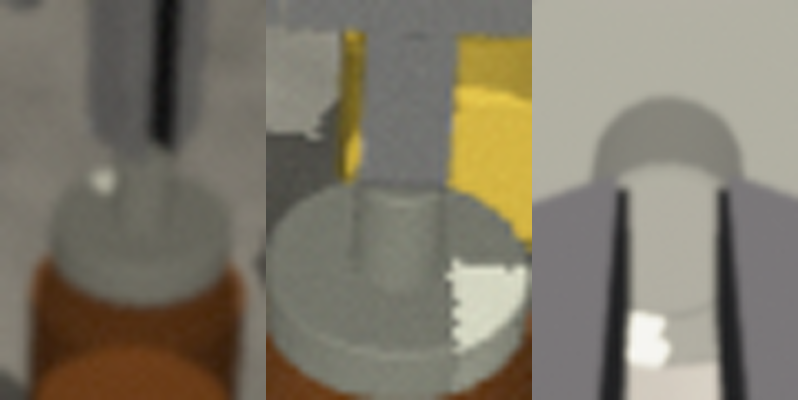

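```bash
python3 - <<'E'
from station import ctrl
from h import *
import json,cv2
X=np.array((.4615,.1175,.086))
for n,m,f in(("w1",json.load(open("w1.json")),"pics/wrist1.png"),("w3",ctrl.camera_model("wrist"),"pics/w2.png")):
    R=np.array(m["R"]);t=np.array(m["t"])
    print(n,"cam",-R.T@t,"depth",(R@X+t)[2])
    u=R[0]  # image right in world
    print("disc width pred",proj(m,X+u*.03)[0]-proj(m,X-u*.03)[0])
    im=cv2.imread(f).astype(int)
    row=int(round(proj(m,X)[1]));r=im[row];
    sat=r.max(1)-r.min(1);print(row,[(i,int(sat[i])) for i in range(220,345) if abs(sat[i]-sat[i-1])>12])
o=ctrl.get_obs();print(o["qpos"])
E
```

```text
w1 cam [0.53469468 0.14570322 0.38425569] depth 0.30833908288386214
disc width pred 72.28907516058027
202 [(243, 35), (244, 78), (245, 123), (247, 90), (248, 40), (249, 17), (319, 39), (320, 85), (321, 112), (322, 92), (323, 50), (324, 19)]
w3 cam [0.53484929 0.14301894 0.29286785] depth 0.22016802321265572
disc width pred 101.23880303910866
241 [(227, 54), (228, 74), (229, 42), (230, 19), (328, 35), (329, 82), (331, 46), (332, 17)]
[1.72374230e-01 2.39446536e-01 1.82803337e+00 7.41714792e-06
 1.07408037e+00 1.40336521e+00]
```

The lid has not moved. The fingers closed just above the knob because, in all three views, the real fingertips end about 3 mm above the TCP rather than 22 mm below it. From the wrist view, the gap scale puts the tips at about z = 0.115. I'll check the height of the neighbouring jars, then reopen and go about 25 mm lower.

```bash
python3 - <<'E'
from station import ctrl
from h import *
s,d=ctrl.camera_model("scene"),ctrl.camera_model("side")
print("bigamber rim",tri([s,d],[(360.5,136),(313,325)]))
print("green rim",tri([s,d],[(254,145),(390,217)]))
print("yellow rim",tri([s,d],[(263,188),(307,209)]))
print("beaker rim",tri([s,d],[(316,238),(202,195)]))
E
python3 -m creep '{"xyz": [[0,0,-2],[0,0,0],[0,0,0],[0,0,0]], "spin": [0,0,0,0]}' 50; python3 -m creep '{"xyz": [[0,0,8],[0,0,8],[0,0,4],[0,0,0]], "spin": [0,0,0,0]}'
python3 - <<'E'
from station import ctrl
import cv2
s=ctrl.camera("scene")[:,:,::-1];d=ctrl.camera("side")[:,:,::-1];w=ctrl.camera("wrist")[:,:,::-1]
cv2.imwrite("pics/z4.png",cv2.hconcat([cv2.resize(x,(266,266),interpolation=cv2.INTER_CUBIC) for x in(s[130:200,280:350],d[205:285,255:335],w[190:340,205:355])]))
E
```

```text
bigamber rim (array([0.39511222, 0.25310179, 0.10639976]), [np.float64(0.005283760012926141), np.float64(0.005283760012925948)])
green rim (array([0.34775968, 0.00547714, 0.10487842]), [np.float64(0.005839015253003671), np.float64(0.005839015253003657)])
yellow rim (array([ 0.48427309, -0.00977148,  0.07649665]), [np.float64(0.000917084520255242), np.float64(0.0009170845202552374)])
beaker rim (array([0.66789076, 0.0361421 , 0.08339863]), [np.float64(0.001767914414831995), np.float64(0.0017679144148321287)])
time_s: 4.9
ee_pos: [0.4612, 0.1174, 0.1136]
eef_rot: [3.142, 0.0, 0.34]
force: [0.3, 0.9, 0.5]
grip_width: 0.0468
time_s: 5.4
ee_pos: [0.4611, 0.1174, 0.0932]
eef_rot: [-3.141, 0.001, 0.34]
force: [0.3, -0.0, 0.4]
grip_width: 0.0501
```

View pics/z4.png

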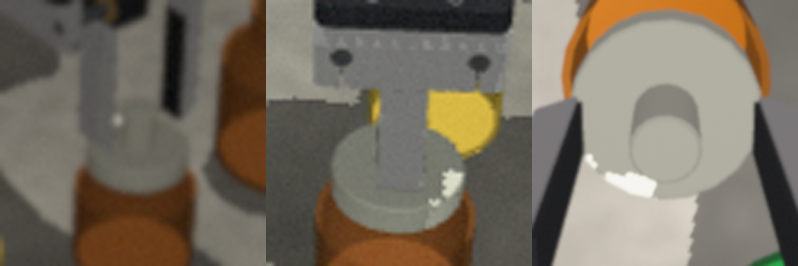

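```bash
python3 -m creep '{"xyz": [[0,0,3],[0,0,2],[0,0,0]], "spin": [0,0,0]}'; python3 -m creep '{"xyz": [[0,0,0],[0,0,0],[0,0,0],[0,0,0],[0,0,0]], "spin": [0,0,0,0,0]}' 10 10;python3 - <<'E'
from station import ctrl
import cv2
s=ctrl.camera("scene")[:,:,::-1];d=ctrl.camera("side")[:,:,::-1];w=ctrl.camera("wrist")[:,:,::-1]
cv2.imwrite("pics/z5.png",cv2.hconcat([cv2.resize(x,(266,266),interpolation=cv2.INTER_CUBIC) for x in(s[130:200,280:350],d[205:285,255:335],w[190:340,205:355])]))
E
```

```text
time_s: 5.92
ee_pos: [0.4611, 0.1174, 0.0885]
eef_rot: [-3.142, 0.0, 0.34]
force: [-0.2, 0.1, 0.5]
grip_width: 0.0501
time_s: 6.55
ee_pos: [0.4613, 0.1175, 0.0887]
eef_rot: [-3.142, -0.0, 0.34]
force: [-0.7, -0.9, 0.3]
grip_width: 0.0195
```

View pics/z5.png

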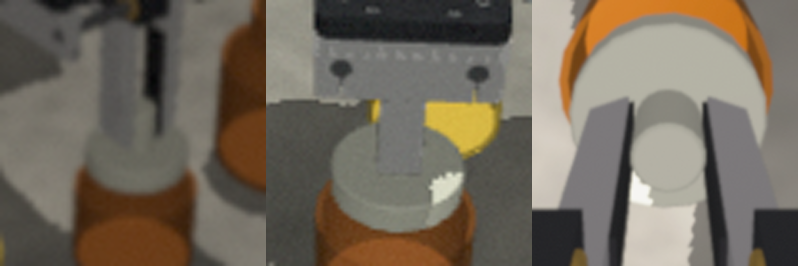

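The grip is on at 19.5 mm. I'll lift slowly first.

```bash
python3 -m creep '{"xyz": [[0,0,-2],[0,0,-4],[0,0,-5],[0,0,-6],[0,0,-8]], "spin": [0,0,0,0,0]}' - 15; python3 -m creep '{"xyz": [[0,0,-12],[0,0,-12],[0,0,-10],[0,0,-6],[0,0,0]], "spin": [0,0,0,0,0]}';python3 - <<'E'
from station import ctrl
import cv2
s=ctrl.camera("scene")[:,:,::-1];d=ctrl.camera("side")[:,:,::-1]
cv2.imwrite("pics/z6.png",cv2.hconcat([cv2.resize(x,(390,390),interpolation=cv2.INTER_CUBIC) for x in(s[110:210,265:365],d[190:310,235:355])]))
E
```

```text
time_s: 7.32
ee_pos: [0.4612, 0.1174, 0.1142]
eef_rot: [-3.142, 0.0, 0.34]
force: [-0.6, -0.5, -1.1]
grip_width: 0.0192
time_s: 7.95
ee_pos: [0.4613, 0.1175, 0.154]
eef_rot: [3.142, -0.001, 0.34]
force: [-0.2, 1.0, -1.3]
grip_width: 0.0197
```

View pics/z6.png

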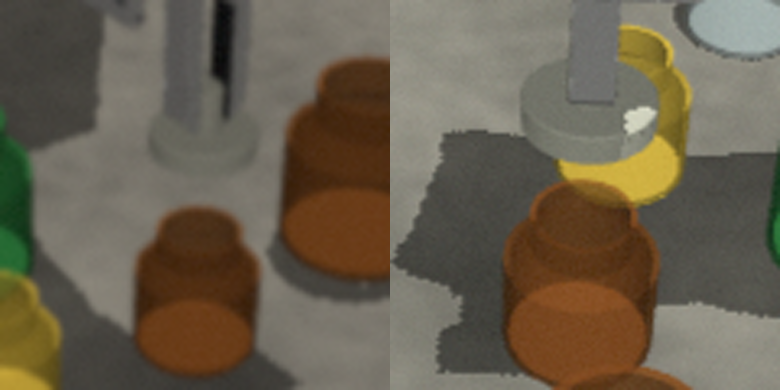

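The lid came off level and the amber jar is standing, open. Next I'll move above the tray.

```bash
python3 -m creep '{"xyz": [[20,-9,0],[36,-16,0],[40,-18,0],[40,-18,0],[36,-16,0]], "spin": [0,0,0,0,0]}'; python3 -m creep '{"xyz": [[20,-9,0],[7,-3,0],[0,0,0],[0,0,0]], "spin": [0,0,0,0]}';python3 - <<'E'
from station import ctrl
import cv2
for n in("scene","side","wrist"): cv2.imwrite(f"pics/{n}7.png",ctrl.camera(n)[:,:,::-1])
a=cv2.imread("pics/side7.png");b=cv2.imread("pics/wrist7.png")
cv2.imwrite("pics/z7.png",cv2.hconcat([cv2.resize(x,(400,300)) for x in(a,b)]))
E
```

```text
time_s: 8.68
ee_pos: [0.5985, 0.2484, 0.1528]
eef_rot: [3.142, 0.001, 0.34]
force: [0.7, -0.1, 0.4]
grip_width: 0.0197
time_s: 9.18
ee_pos: [0.6188, 0.2671, 0.1538]
eef_rot: [3.142, 0.0, 0.339]
force: [0.1, 0.1, -1.4]
grip_width: 0.0201
```

View pics/z7.png

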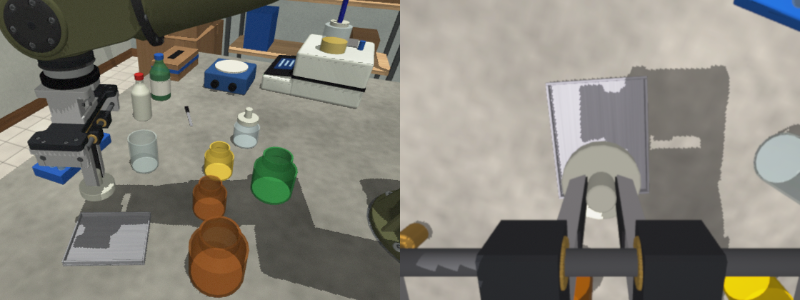

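View pics/scene7.png

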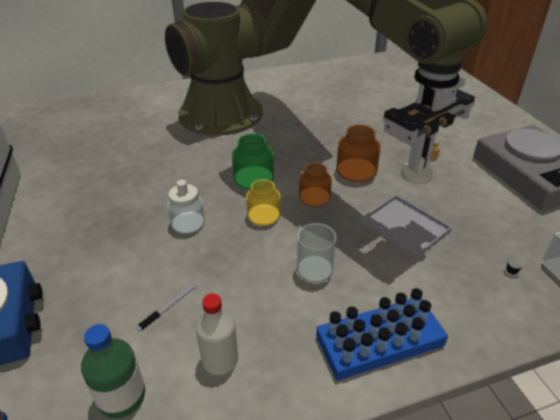

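```bash
python3 - <<'E'
from station import ctrl
from h import *
m=ctrl.camera_model("wrist")
for u,v in((548,83),(646,77),(645,190)):
    print(plane(m,(u-400)*1.4,v*1.4,.014).round(3))
for f in(0.6188,):
  c,s=np.cos(np.radians(23.4)),np.sin(np.radians(23.4))
  for x,y in((.075,.06),(.075,-.06),(-.075,-.06)): print("exp",.619+c*x-s*y,.2675+s*x+c*y)
E
python3 -m creep '{"xyz": [[0,0,15],[0,0,25],[0,0,25],[0,0,20],[0,0,10]], "spin": [0,0,0,0,0]}'; python3 -m creep '{"xyz": [[0,0,9],[0,0,8],[0,0,6],[0,0,4],[0,0,0]], "spin": [0,0,0,0,0]}'
python3 - <<'E'
from station import ctrl
import cv2
s=ctrl.camera("scene")[:,:,::-1];d=ctrl.camera("side")[:,:,::-1];w=ctrl.camera("wrist")[:,:,::-1]
cv2.imwrite("pics/z8.png",cv2.hconcat([cv2.resize(x,(266,266),interpolation=cv2.INTER_CUBIC) for x in(s[150:270,350:470],d[255:395,80:220],w[100:400,130:430])]))
E
```

```text
[0.663 0.349 0.014]
[0.708 0.243 0.014]
[0.574 0.19  0.014]
exp 0.6640027234882118 0.3523513693386474
exp 0.7116604703643854 0.2422208142565697
exp 0.5739972765117882 0.1826486306613526
time_s: 9.95
ee_pos: [0.6187, 0.2675, 0.057]
eef_rot: [3.142, 0.002, 0.34]
force: [-0.2, 0.9, -0.1]
grip_width: 0.0197
time_s: 10.58
ee_pos: [0.6191, 0.2677, 0.0315]
eef_rot: [-3.142, 0.0, 0.34]
force: [-0.6, -0.2, -1.1]
grip_width: 0.0195
```

View pics/z8.png

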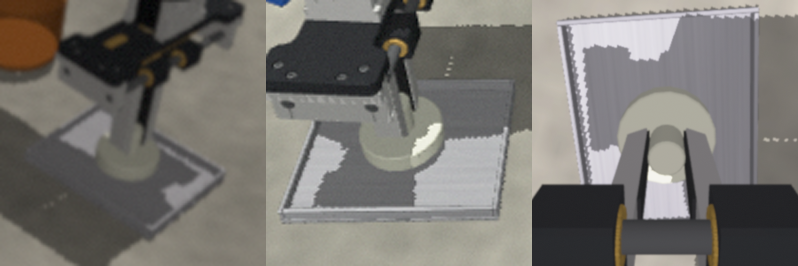

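```bash
python3 -m creep '{"xyz": [[0,0,3],[0,0,3],[0,0,2],[0,0,1],[0,0,0]], "spin": [0,0,0,0,0]}'; python3 -m creep '{"xyz": [[0,0,1],[0,0,0.5],[0,0,0],[0,0,0]], "spin": [0,0,0,0]}'
```

```text
time_s: 11.35
ee_pos: [0.6192, 0.2677, 0.0226]
eef_rot: [3.142, 0.0, 0.34]
force: [-0.2, 0.4, -1.0]
grip_width: 0.0196
time_s: 11.85
ee_pos: [0.6192, 0.2677, 0.0212]
eef_rot: [-3.142, -0.0, 0.34]
force: [0.3, -1.0, -0.5]
grip_width: 0.0194
```

```bash
python3 -m creep '{"xyz": [[0,0,0.5],[0,0,0.5],[0,0,0],[0,0,0]], "spin": [0,0,0,0]}';  python3 -m creep '{"xyz": [[0,0,0.5],[0,0,0],[0,0,0]], "spin": [0,0,0]}'
```

```text
time_s: 12.35
ee_pos: [0.6192, 0.2677, 0.0202]
eef_rot: [-3.142, -0.0, 0.34]
force: [0.0, -0.1, -0.1]
grip_width: 0.0198
time_s: 12.72
ee_pos: [0.6192, 0.2677, 0.0198]
eef_rot: [-3.142, -0.0, 0.34]
force: [0.1, -0.4, 0.8]
grip_width: 0.0195
```

```bash
python3 -m creep '{"xyz": [[0,0,0.5],[0,0,0],[0,0,0]], "spin": [0,0,0]}';  python3 - <<'E'
from station import ctrl
import cv2
print(ctrl.get_obs()["force"])
d=ctrl.camera("side")[:,:,::-1];s=ctrl.camera("scene")[:,:,::-1]
cv2.imwrite("pics/z9.png",cv2.hconcat([cv2.resize(x,(390,390),interpolation=cv2.INTER_CUBIC) for x in(s[185:255,370:440],d[290:360,110:180])]))
E
```

```text
time_s: 13.1
ee_pos: [0.6193, 0.2677, 0.0197]
eef_rot: [3.142, -0.0, 0.34]
force: [-1.3, -1.7, 5.5]
grip_width: 0.0196
[-1.25507493 -1.73603386  5.52638153]
```

View pics/z9.png

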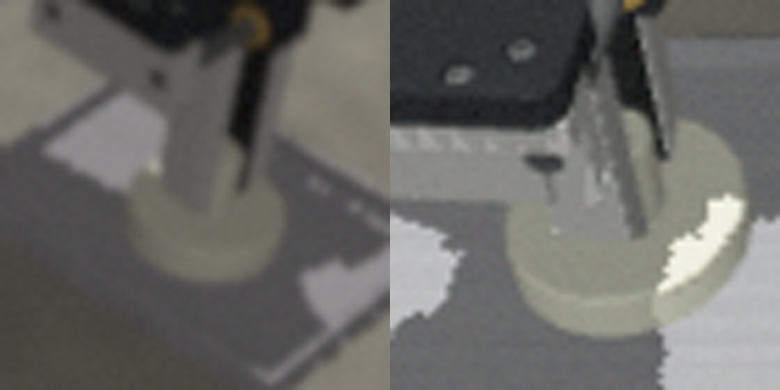

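Contact: the vertical force rose to 5.5 N at exactly the predicted height, and the lid is flat. I'll relieve the force, release and retreat.

```bash
python3 -m creep '{"xyz": [[0,0,-0.5],[0,0,0]], "spin": [0,0]}' - 3; python3 -m creep '{"xyz": [[0,0,0],[0,0,0],[0,0,0],[0,0,0]], "spin": [0,0,0,0]}' 45; python3 -m creep '{"xyz": [[0,0,-5],[0,0,-10],[0,0,-20],[0,0,-30],[0,0,-30]], "spin": [0,0,0,0,0]}';python3 -m creep '{"xyz": [[0,0,-30],[0,0,-20],[0,0,0],[0,0,0]], "spin": [0,0,0,0]}'; python3 - <<'E'
from station import ctrl
import cv2
a=[ctrl.camera(n)[:,:,::-1] for n in("scene","side","wrist")]
cv2.imwrite("pics/s10.png",a[0])
cv2.imwrite("pics/z10.png",cv2.hconcat([cv2.resize(a[1],(400,300)),cv2.resize(a[2],(400,300))]))
E
```

```text
time_s: 13.45
ee_pos: [0.6192, 0.2677, 0.0197]
eef_rot: [3.142, -0.0, 0.34]
force: [-0.5, -0.2, 1.4]
grip_width: 0.0199
time_s: 13.95
ee_pos: [0.6192, 0.2677, 0.0196]
eef_rot: [-3.142, 0.0, 0.34]
force: [-0.3, -0.7, -0.1]
grip_width: 0.0445
time_s: 14.58
ee_pos: [0.6194, 0.2677, 0.1172]
eef_rot: [3.142, -0.001, 0.34]
force: [-0.4, 0.4, 0.3]
grip_width: 0.0448
time_s: 15.08
ee_pos: [0.6189, 0.2676, 0.1642]
eef_rot: [-3.142, 0.001, 0.34]
force: [0.3, -0.2, 0.1]
grip_width: 0.045
```

View pics/z10.png

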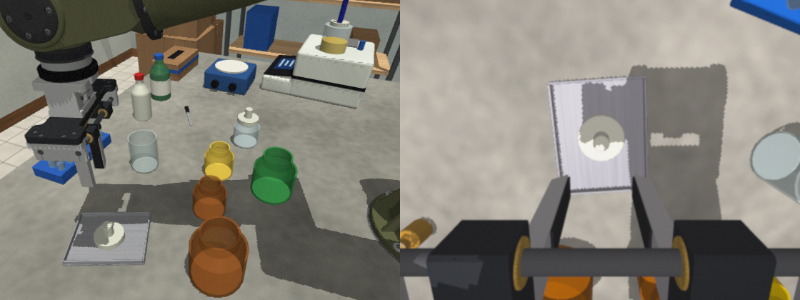

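View pics/s10.png

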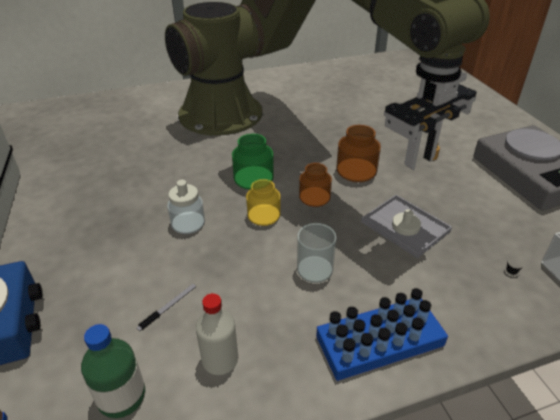

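The lid lies flat and knob up in the middle of the tray (scene (406,222)). The amber jar is open where it was (scene (316,185)), the clear jar is still closed (scene (186,205)), and the gripper is clear.

```bash
python3 -c "
from station import ctrl
print(ctrl.hand_in())"
```

```text
the job is handed in; nothing more can be done
None
```

I lifted the amber jar's lid off by its knob and set it down in the middle of the steel tray, flat and knob up. I then let go, backed the gripper away and handed the job in at about 15 s. The hand-in gave no verdict.

- **Final check:** the last pictures show the lid lying flat in the tray and the amber jar open and standing where it was. The clear jar is still closed, and the gripper was about 14 cm above the lid. The set-down contact read about 5.5 N before I eased it off.
- **What disagreed:** the fingertips ended about 3 mm above the TCP, not 22 mm ahead of it as stated. My first grip therefore closed on air just above the knob without moving the lid. I measured the offset in the wrist and fixed views and gripped again about 23 mm lower. The lid touched down at the height this predicted.

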